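# Pot the stray bolt and screw the captive cap home

### The job

Put the bolt that stands on the table into the open grey parts pot. Then swing the pot's captive black cap back over the mouth and screw it fully down, clockwise, until it is tight; let go of it and leave the other things on the table where they lie.

Things in the scene. Friction and masses are not known exactly. Their poses are not given: they have to be found in the camera images.
- bolt_mid (a point): Steel hex bolt, the only one on the table, standing upright on its head: 37 mm tall, threaded shank 8 mm in diameter, head 13x15 mm across and 6 mm thick at the bottom. The point is its centre, half-way up. About 0.03 kg, loose.
- mouth (a point): Centre of the open mouth of the grey parts pot, at the level of its rim, 60 mm above the table. Mouth 42 mm inside diameter, neck 48 mm outside, shoulder and body 68 mm outside; the inner floor is 12 mm above the table. The pot and a 14 mm pivot post stand on one bright steel base plate (175x88x8 mm) that is fixed to the table. The x axis of this point leads level from the mouth to the post, 90 mm away; the post's top is 81 mm above the table.
- pivot (a point): The vertical axis of the pivot post, on the swing arm's mid-height, 66 mm above the table. A flat steel arm (6 mm thick) turns about it and ends in a ring, 76 mm outside, which holds the cap; ring centre = cap axis, 90 mm from the pivot.
- cap_rib (a point): Centre of the black cap's grip rib, half-way up the rib, on the cap's axis. The rib is an upright bar 52 mm long (this point's x axis runs along it), 12 mm thick and 26 mm high on top of the flat round cap (flange 72 mm across); this point is 13 mm above the cap's flat top and turns, swings and sinks with the cap. It is 100 mm above the table with the cap fully unscrewed and 89 mm when fully screwed down.
- swing (a joint): Angle of the arm in rad: 0 = the cap exactly over the mouth, against the arm's end stop; grows counter-clockwise seen from above, to 2.2. It starts at 1.3 to 1.9, cap swung aside. The hinge is slightly stiff (0.1 N m) and stays where it is left. The cap rides level with the arm and is raised clear of the rim as long as it is unscrewed.
- cap (a joint): Turn of the cap in its ring, rad, clockwise seen from above, relative to the arm: 0 = unscrewed (raised), 2.4 = fully home against its stop, rib along the arm. Starts at 0 to 0.3. The thread draws it down 4.6 mm per rad, 11 mm in all; turning takes about 0.06 N m and it stays where left. Keep it unscrewed while it swings in: a lowered cap meets the neck, and over 3 mm off centre its skirt catches on the rim.
- driver: Screwdriver lying on the table, 24x152x24 mm, a bystander (origin under its middle; leave it).
- measure: Tape measure standing on the table, 40x103x84 mm, a bystander (origin under its middle; leave it).
- pads: Film packet of foam pads, 96x104x30 mm, a bystander (origin under its middle; leave it).

How it is judged:
On the way, in this order (a step that is already met when the one before it is completed fails the run):
1. the bolt is inside the pot (horizontal distance between bolt_mid and mouth below 0.031 m and height (world z) of bolt_mid below 0.05 m), for 0.2 s.
2. the cap is swung over the mouth (value of joint swing below 0.06 rad), for 0.2 s.
3. the cap is screwed down over the mouth (value of joint cap above 2.2 rad and value of joint swing below 0.06 rad), for 0.2 s.
At the end, for the whole second after the job is handed in: The bolt lies or stands inside the pot (its centre below 50 mm and within 31 mm of the pot's axis), the swing arm is home over the mouth within 0.06 rad, and the cap is screwed down to within 0.2 rad of its stop; driver, tape measure and packet lie still (all of step 1 and all of step 3 and linear speed of each of driver, measure, pads below 0.02 m/s); the robot touches nothing.
It fails at once if a bystander (screwdriver, tape measure, foam packet) was moved more than 40 mm (distance of any of driver, measure, pads from where it was at the start of the episode above 0.04 m).
It also fails if it takes over 72 s, if anything falls off the work surface, if the arm or the gripper's body presses on something with over 40 N, if the wrist force passes 120 N, or if a joint passes its speed limit or range.

### The arm

A 6-joint arm with a two-finger parallel gripper is mounted at the origin on a cart in front of the work surface, level with it; the furniture and walls round the work are solid. World frame = base frame: x ahead of the robot, y to its left, z up, the work surface at z = 0. Lengths are in m, angles in rad, forces in N, time in s.
With the tool pointing down it reaches from about 0.4 to 0.925 m from the base axis. Payload 3.4 kg.
Tool frame: the origin (TCP) lies between the finger pads; the fingertips stand 22 mm ahead of it and the grasp point (between the pads) lies 3 mm ahead of it; z points along the fingers, y is the line along which they close (so a half turn about z gives the same grasp; the last joint's range is limited). The gripper opens to 85 mm and grips with 20 to 120 N. Pads are 22 mm wide; open, the fingers measure 114 mm over their backs; the gripper's body (76 mm by 85 mm) begins 54 mm behind the grasp point. The pads swing forward as they close: fully open they stand 13 mm farther back than shut.
Start: joints at [-1.246, 0.307, 1.506, -0, 1.328, -0.073], TCP at [0.223, -0.53, 0.253] pointing down, gripper open.
Joint ranges: [-3.12, 3.12], [-1.05, 2.28], [0.14, 2.33], [-1.42, 4.57], [0.1, 2.73], [-2.68, 2.68]. Speed limits (rad/s): [2.57, 2.57, 3.14, 3.14, 3.14, 3.14].

### API

Orientations are given as a unit quaternion [w, x, y, z].
In Python, from plant import r, vision gives the robot as it stands. The module is installed in compiled form; this text tells all that it offers.
- The arm moves only by the tool send_rows, never from a script. Its argument "moves" is one flat list of numbers, 7 for each row, row after row: the shift along the tool's x, y, z in mm, then the turn, a rotation vector about the tool's x, y, z in rad, then the finger opening in mm, from 0 to 85.4. In form: [x, y, z, rx, ry, rz, grip, x, y, z, rx, ry, rz, grip, ...]. A call has exactly 10 rows; each row is the pose to reach, as a shift and turn from the pose commanded when the call began, along the tool's axes at that moment; what a row does not reach only later rows make up. A row lasts 1/12 s, in which the tool goes at most 41.7 mm and 7.16 degrees, less where a joint would pass 70% of its speed; a pose out of reach is approached as far as the arm can. A call with a gripper value outside its range is refused whole. The fingers move at their own pace and stop on an object; "force" is the grip in N (left out, the last holds). Time passes only in rows, so rows that repeat a pose let the fingers close, or fill a call up. It gives the time, the measured TCP pose, the force, the opening and the grip force at its end, in the units of the state.
- r.observe(): the state, without advancing time (a new reading comes with each control period).
- vision.capture(name): name is "scene" or "top"; returns the picture (400x640x3 uint8, blue, green, red); there is no depth.
- vision.calibration(name): a dict with "K" (3x3 intrinsics, pixels), "position" and "rotation" of the camera in the world. Camera axes: x right, y down, z forward; pixel columns grow to the right and rows downward; lengths in m; the calibration is good to about 2 mm. A picture is of the moment at which its call begins. calibration takes no time and is no camera call.
- r.hand_in(): hands the job in; it is judged then, once.
The state is a dict: "time": time; "joints": joint angles; "dq": joint speeds; "joint_torque": joint torques, N m; "eef_pos": TCP position; "ee_rot": TCP orientation; "force": force on the tool from outside, world axes, zero at the start; "wrist_torque": the same for the moment, N m; "grip_width": finger opening in m; "grasp_force": force on a finger pad.
Only numpy, scipy, OpenCV 4.12 (cv2) and the standard library are available. Lean on these libraries where they do the work, as an engineer would, in place of code of your own. Each camera call takes 0.05 s, during which the arm holds its last target. There are 200 camera calls.

## Working session

There is one attempt and no reset: what is moved stays moved. The work goes in short steps, Python scripts to look and compute and a tool call to move; the robot and the scene stay as the last step left them, time stands still between calls to the robot, and variables do not carry over. Pictures are saved under pics/ and viewed, at most 10 in all, crops included, and the job is handed in when it is done.

Besides the shell and the picture viewer there is one more tool, called after "Emit:" by a JSON object that holds its "method" and its "body". send_rows: Moves the arm, as the interface text tells. Its arguments: {"type":"object","properties":{"moves":{"type":"array","items":{"type":"number"}},"force":{"type":"number"}},"required":["moves"]}

```bash
mkdir -p pics; python3 - <<'E'
from plant import r, vision
import cv2, numpy as np
for n in("scene","top"):
    cv2.imwrite(f"pics/{n}0.png",vision.capture(n)); c=vision.calibration(n); print(n,c)
print(r.observe())
E
```

```text
scene {'K': array([[471.6177257 ,   0.        , 323.94997489],
       [  0.        , 471.6177257 , 202.80317643],
       [  0.        ,   0.        ,   1.        ]]), 'position': array([ 0.02468932, -1.14865176,  0.56286921]), 'rotation': array([-0.52712009,  0.81592923, -0.19623556,  0.13377411])}
top {'K': array([[441.10046716,   0.        , 315.69509186],
       [  0.        , 441.10046716, 204.22933316],
       [  0.        ,   0.        ,   1.        ]]), 'position': array([ 0.34156193, -0.2206128 ,  1.08311058]), 'rotation': array([-0.05522369,  0.70451933, -0.7043689 ,  0.06683795])}
{'time': 0.1, 'joints': array([-1.24647712e+00,  3.07482698e-01,  1.50752330e+00,  1.21540090e-05,
        1.32839127e+00, -7.34679421e-02]), 'dq': array([-0.00021768, -0.00275565, -0.00219029, -0.00045008, -0.00099816,
        0.00028142]), 'joint_torque': array([-1.76783778e-04, -4.58527172e+01, -2.52608192e+01, -2.22439394e-04,
        5.65983122e-03, -5.37057758e-06]), 'eef_pos': array([ 0.22255841, -0.52956117,  0.25248932]), 'ee_rot': array([-8.95958258e-04,  9.80285681e-01,  1.97583325e-01, -1.07024436e-04]), 'force': array([-0.73713899,  0.13133097,  0.59470058]), 'wrist_torque': array([-0.00204477, -0.01002219,  0.0230455 ]), 'grasp_force': 0.0, 'grip_width': 0.0855724643703138}
```

View pics/top0.png

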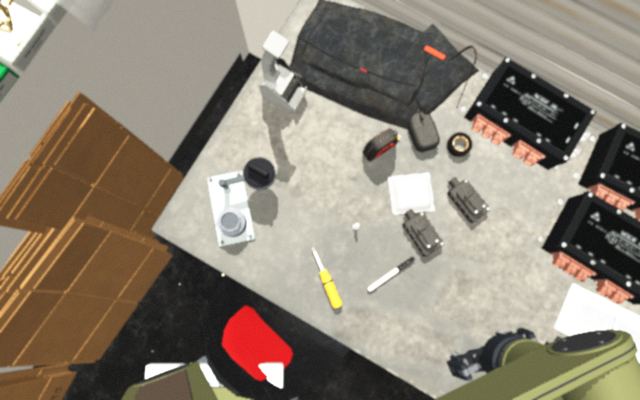

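View pics/scene0.png

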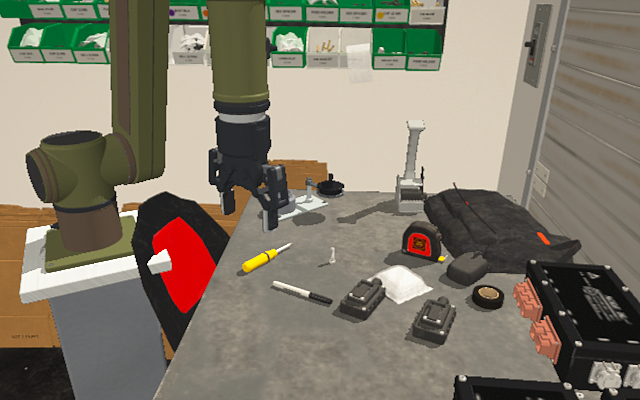

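The top view shows the bolt at about (356,226), the pot at (232,220), the post at (224,183) and the cap at (259,172). I'll zoom in on these.

```bash
cat > h.py <<'E'
from plant import r, vision
import cv2, numpy as np
from scipy.spatial.transform import Rotation as R
def cam(n):
    c=vision.calibration(n); return c["K"],c["position"],R.from_quat(c["rotation"],scalar_first=True).as_matrix()
def p2w(n,u,v,z):
    K,p,M=cam(n); d=M@np.linalg.solve(K,[u,v,1]); return p+d*(z-p[2])/d[2]
def w2p(n,X):
    K,p,M=cam(n); q=K@(M.T@(np.asarray(X)-p)); return q[:2]/q[2]
def plan(target,yaw_y):
    """tool-frame shift (mm) and rz to reach TCP target, tool down, finger closing axis at world yaw yaw_y"""
    s=r.observe(); M=R.from_quat(s["ee_rot"],scalar_first=True)
    y=np.array([np.cos(yaw_y),np.sin(yaw_y),0]); z=np.array([0,0,-1.]); T=R.from_matrix(np.c_[np.cross(y,z),y,z])
    out=[(M.inv()*T).as_rotvec(), (M.inv()*T*R.from_euler('z',np.pi)).as_rotvec()]
    print("shift",np.round(M.inv().apply(np.asarray(target)-s["eef_pos"])*1000,1),"rot",[np.round(o,3) for o in out],"q6",s["joints"][5].round(3))
E
python3 - <<'E'
from h import *
a=cv2.imread("pics/top0.png")
z=cv2.resize(a[150:260,190:290],None,fx=5,fy=5,interpolation=cv2.INTER_CUBIC)
b=cv2.resize(a[205:255,330:380],None,fx=6,fy=6,interpolation=cv2.INTER_CUBIC)
o=np.zeros((550,800,3),np.uint8); o[:,:500]=z; o[:300,500:]=b
s=cv2.imread("pics/scene0.png")[235:275,310:350]; o[310:550,505:745]=cv2.resize(s,None,fx=6,fy=6,interpolation=cv2.INTER_CUBIC)
cv2.imwrite("pics/z1.png",o)
for u,v,zz in((356,226,0.03),(232,220,.06),(224,183,.08),(259,172,.1),(327,280,0),(411,193,0),(380,145,0)): print(u,v,p2w("top",u,v,zz).round(4))
print("scene",p2w("scene",333,256,0.018))
E
```

```text
356 226 [ 0.4724 -0.335   0.03  ]
232 220 [ 0.4825 -0.0423  0.06  ]
224 183 [ 0.5664 -0.0245  0.08  ]
259 172 [ 0.5878 -0.1073  0.1   ]
327 280 [ 0.3445 -0.2657  0.    ]
411 193 [ 0.5597 -0.4782  0.    ]
380 145 [ 0.6848 -0.4034  0.    ]
scene [ 0.47445103 -0.34140414  0.018     ]
```

View pics/z1.png

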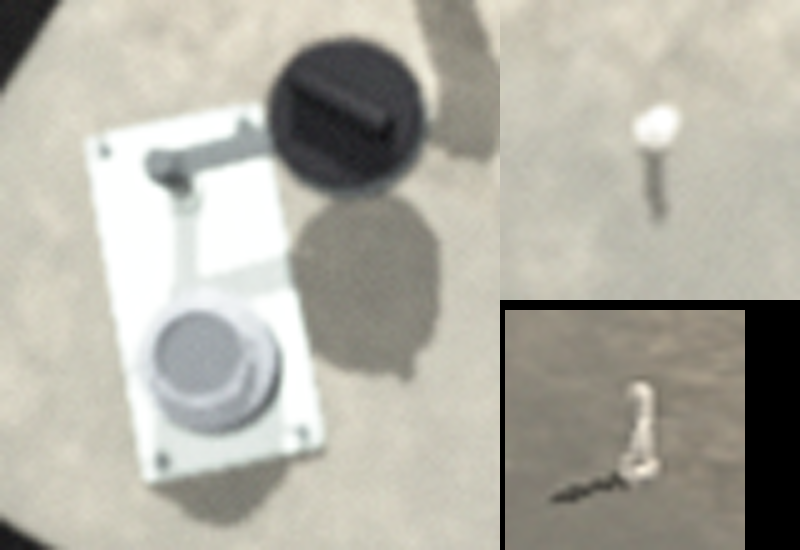

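The zoom shows the mouth, post top, cap flange and rib (crop x5), and the bolt in both views. I'll turn these into world positions and check them against the given distances.

```bash
python3 - <<'E'
from h import *
c=lambda x,y,z:p2w("top",190+(x+.5)/5-.5,150+(y+.5)/5-.5,z)
m=c(200,352,.06);po=c(163,163,.081);f=c(347,117,.087);ra,rb=c(293,77,.113),c(391,128,.113)
cor=[c(*q,.008) for q in((88,140),(255,100),(325,450),(150,482))]
print("mouth",m,"post",po,np.linalg.norm((m-po)[:2]),"cap",f,np.linalg.norm((f-po)[:2]))
print("rib",ra,rb,np.linalg.norm(ra-rb),(ra+rb)/2,"yaw",np.arctan2(*(rb-ra)[[1,0]]))
print("plate",np.round(cor,4),np.mean(cor,0),[np.linalg.norm(cor[i]-cor[i-1]).round(4) for i in range(4)])
am=np.arctan2(*(m-po)[[1,0]]);ac=np.arctan2(*(f-po)[[1,0]]);print("arm yaw mouth",am,"cap",ac,"swing",ac-am)
print("bolt top",p2w("top",330+157.5/6-.5,205+128.5/6-.5,.018),"scene",p2w("scene",332,254.6,.0185),"tip",p2w("scene",332,247.9,.035))
b=np.array([.473,-.338,.018]);print(w2p("top",b),w2p("scene",b))
E
```

```text
mouth [ 0.48251755 -0.03668241  0.06      ] post [ 0.5680186  -0.02050085  0.081     ] 0.08701881118437695 cap [ 0.58869695 -0.10588522  0.087     ] 0.0878526288911598
rib [ 0.60077691 -0.08410909  0.113     ] [ 0.577205   -0.12878736  0.113     ] 0.05051517729263634 [ 0.58899095 -0.10644822  0.113     ] yaw -2.0562732469009717
plate [[ 0.5962  0.0317  0.008 ]
 [ 0.6169 -0.0507  0.008 ]
 [ 0.4416 -0.0896  0.008 ]
 [ 0.426  -0.0052  0.008 ]] [ 0.52017462 -0.02843004  0.008     ] [np.float64(0.1741), np.float64(0.085), np.float64(0.1796), np.float64(0.0858)]
arm yaw mouth -2.954549137502557 cap -1.333191523926041 swing 1.621357613576516
bolt top [ 0.47409716 -0.33574206  0.018     ] scene [ 0.4749666  -0.33567255  0.0185    ] tip [ 0.475454   -0.33413085  0.035     ]
[356.68376354 226.36530003] [331.72000168 255.45647765]
```

Distances agree (87 and 88 against 90 mm, swing about 1.62, cap about 0, and both views agree on the bolt). Next: above the bolt.

```bash
python3 -c "
from h import *
plan([.4745,-.336,.10],-1.173)
plan([.4745,-.336,.037],-1.173)"
```

```text
shift [307.2 -80.6 152.7] rot [array([-0.002, -0.   , -0.   ]), array([-0.000e+00,  3.000e-03,  3.142e+00])] q6 -0.073
shift [307.2 -80.5 215.7] rot [array([-0.002, -0.   , -0.   ]), array([-0.000e+00,  3.000e-03,  3.142e+00])] q6 -0.073
```

Emit:
{"method": "send_rows", "body": {"moves": [35,-9,15,0,0,0,40,70,-18,30,0,0,0,40,105,-27,45,0,0,0,40,140,-36,65,0,0,0,40,175,-45,85,0,0,0,40,210,-54,105,0,0,0,40,245,-63,125,0,0,0,40,280,-73,140,0,0,0,40,307,-81,153,0,0,0,40,307,-81,153,0,0,0,40], "force": 40}}

```text
time: 0.93
eef_pos: [0.4766, -0.3318, 0.0971]
ee_rot: [-0.003, 0.98, 0.2, -0.001]
force: [0.4, 0.6, 0.1]
grip_width: 0.0403
grasp_force: 0.0
```

```bash
python3 -c "
from h import *
a=vision.capture('scene');b=vision.capture('top')
o=np.zeros((480,800,3),np.uint8);o[:,:400]=cv2.resize(a[190:286,290:370],None,fx=5,fy=5);o[:,400:]=cv2.resize(b[170:266,310:390],None,fx=5,fy=5)
cv2.imwrite('pics/b1.png',o)
plan([.4745,-.336,.037],-1.173);print(r.observe()['eef_pos'],r.observe()['force'])"
```

```text
shift [-0.3  0.9 62.1] rot [array([-0.002,  0.001,  0.003]), array([-2.000e-03, -3.000e-03, -3.139e+00])] q6 0.483
[ 0.4745408  -0.33513513  0.09912084] [ 0.04021715  0.18771011 -0.31528063]
```

View pics/b1.png

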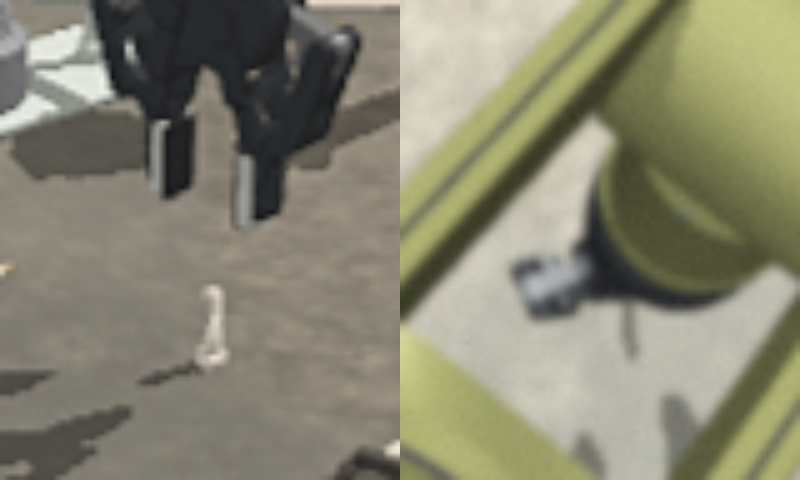

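The open fingers straddle the bolt, which stands at scene crop (212,325). Descend and close.

Emit:
{"method": "send_rows", "body": {"moves": [0,0,15,0,0,0,40,0,1,30,0,0,0,40,0,1,45,0,0,0,40,0,1,57,0,0,0,40,0,1,62,0,0,0,30,0,1,62,0,0,0,20,0,1,62,0,0,0,4,0,1,62,0,0,0,4,0,1,62,0,0,0,4,0,1,62,0,0,0,4], "force": 40}}

```text
time: 1.87
eef_pos: [0.4751, -0.3379, 0.0392]
ee_rot: [0.001, 0.98, 0.198, 0.0]
force: [0.3, 0.3, -0.3]
grip_width: 0.0061
grasp_force: 39.0
```

```bash
python3 -c "
from h import *
s=r.observe();print(s['eef_pos'],s['grip_width'],s['grasp_force'],s['force'])
plan([.4745,-.336,.16],-1.173)
plan([.481,-.037,.16],-1.173)
plan([.481,-.037,.090],-1.173)"
```

```text
[ 0.47513114 -0.33789465  0.0391779 ] 0.006101757910286703 38.96955728530884 [ 0.26560009  0.3183138  -0.26038912]
shift [   0.2   -1.8 -120.8] rot [array([ 0.001, -0.001, -0.   ]), array([-1.000e-03, -2.000e-03,  3.141e+00])] q6 0.483
shift [ 122.  -275.  -121.1] rot [array([ 0.001, -0.001, -0.   ]), array([-1.000e-03, -2.000e-03,  3.141e+00])] q6 0.483
shift [ 122.  -275.1  -51.1] rot [array([ 0.001, -0.001, -0.   ]), array([-1.000e-03, -2.000e-03,  3.141e+00])] q6 0.483
```

Emit:
{"method": "send_rows", "body": {"moves": [0,0,-30,0,0,0,4,0,0,-65,0,0,0,4,0,0,-100,0,0,0,4,10,-25,-121,0,0,0,4,25,-58,-121,0,0,0,4,40,-92,-121,0,0,0,4,55,-126,-121,0,0,0,4,70,-160,-121,0,0,0,4,85,-194,-121,0,0,0,4,95,-215,-121,0,0,0,4]}}

```text
time: 2.7
eef_pos: [0.478, -0.0991, 0.1598]
ee_rot: [-0.001, 0.98, 0.198, 0.0]
force: [-0.5, 0.2, -0.4]
grip_width: 0.006
grasp_force: 39.1
```

```bash
python3 -c "
from h import *
plan([.481,-.037,.16],-1.173)
plan([.481,-.037,.090],-1.173)"
```

```text
shift [ 26.9 -56.1  -0.1] rot [array([-0.001, -0.   ,  0.001]), array([ 1.00e-03, -2.00e-03, -3.14e+00])] q6 0.879
shift [ 26.8 -56.   69.9] rot [array([-0.001, -0.   ,  0.001]), array([ 1.00e-03, -2.00e-03, -3.14e+00])] q6 0.879
```

Emit:
{"method": "send_rows", "body": {"moves": [13,-29,0,0,0,0,4,27,-58,0,0,0,0,4,27,-58,0,0,0,0,4,27,-58,0,0,0,0,4,27,-58,15,0,0,0,4,27,-58,30,0,0,0,4,27,-58,45,0,0,0,4,27,-58,60,0,0,0,4,27,-58,68,0,0,0,4,27,-58,68,0,0,0,4]}}

```text
time: 3.53
eef_pos: [0.4804, -0.0394, 0.0899]
ee_rot: [-0.0, 0.98, 0.197, -0.002]
force: [-0.4, -0.6, 0.5]
grip_width: 0.0061
grasp_force: 39.2
```

```bash
python3 -c "
from h import *
a=vision.capture('scene');b=vision.capture('top')
u=w2p('scene',[.481,-.037,.06]).astype(int);v=w2p('top',[.481,-.037,.06]).astype(int);print(u,v)
o=np.zeros((480,800,3),np.uint8);o[:,:400]=cv2.resize(a[u[1]-48:u[1]+48,u[0]-40:u[0]+40],None,fx=5,fy=5);o[:,400:]=cv2.resize(b[v[1]-48:v[1]+48,v[0]-40:v[0]+40],None,fx=5,fy=5)
cv2.imwrite('pics/m1.png',o)
print(r.observe()['eef_pos'],r.observe()['force'])"
```

```text
[282 191] [229 220]
[ 0.48165311 -0.03923012  0.09142807] [ 0.7115833  -0.97073099  0.45022296]
```

View pics/m1.png

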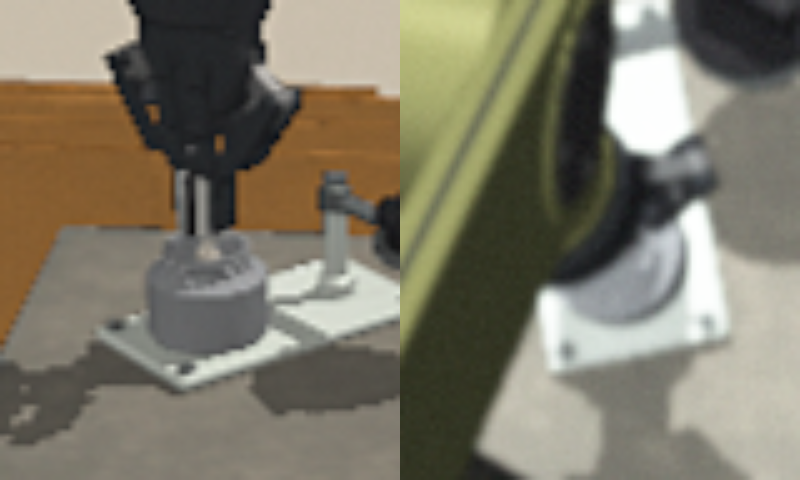

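The bolt hangs centred in the mouth (scene crop (207,245)). Release it and lift.

Emit:
{"method": "send_rows", "body": {"moves": [0,0,0,0,0,0,12,0,0,0,0,0,0,20,0,0,0,0,0,0,30,0,0,0,0,0,0,30,0,0,0,0,0,0,30,0,0,-15,0,0,0,30,0,0,-40,0,0,0,30,0,0,-75,0,0,0,30,0,0,-100,0,0,0,30,0,0,-100,0,0,0,30]}}

```text
time: 4.47
eef_pos: [0.4851, -0.039, 0.1965]
ee_rot: [0.002, 0.98, 0.198, 0.005]
force: [1.1, -0.2, -0.4]
grip_width: 0.0303
grasp_force: 0.0
```

```bash
python3 -c "
from h import *
s=r.observe();print(s['eef_pos'],s['joints'].round(3))
plan([.589,-.1065,.19],-0.485)
plan([.589,-.1065,.12],-0.485)"
```

```text
[ 0.48508231 -0.03895162  0.19653224] [-0.167  0.234  1.774  0.     1.123  1.006]
shift [ 69.5 102.5   7.7] rot [array([ 0.009, -0.007, -0.688]), array([-0.009, -0.011,  2.454])] q6 1.006
shift [ 68.9 102.1  77.7] rot [array([ 0.009, -0.007, -0.688]), array([-0.009, -0.011,  2.454])] q6 1.006
```

Emit:
{"method": "send_rows", "body": {"moves": [12,17,0,0,0,-0.12,50,24,34,0,0,0,-0.24,50,36,51,0,0,0,-0.36,50,48,68,0,0,0,-0.48,50,60,85,0,0,0,-0.6,50,70,102,0,0,0,-0.688,50,70,102,0,0,0,-0.688,50,70,102,10,0,0,-0.688,50,70,102,20,0,0,-0.688,50,70,102,20,0,0,-0.688,50]}}

```text
time: 5.3
eef_pos: [0.5823, -0.1042, 0.1681]
ee_rot: [-0.002, 0.856, 0.516, -0.002]
force: [-0.9, -0.4, -1.0]
grip_width: 0.0501
grasp_force: 0.0
```

```bash
python3 -c "
from h import *
a=vision.capture('scene');b=vision.capture('top')
u=w2p('scene',[.589,-.1065,.12]).astype(int);v=w2p('top',[.481,-.037,.06]).astype(int);print(u,v)
o=np.zeros((480,800,3),np.uint8);o[:,:400]=cv2.resize(a[u[1]-48:u[1]+48,u[0]-40:u[0]+40],None,fx=5,fy=5);o[:,400:]=cv2.resize(b[v[1]-48:v[1]+48,v[0]-20:v[0]+60],None,fx=5,fy=5)
cv2.imwrite('pics/c1.png',o)
s=r.observe();print(s['eef_pos'],s['joints'].round(3))
plan([.589,-.1065,.105],-0.485)"
```

```text
[329 173] [229 220]
[ 0.58360449 -0.10450442  0.16998458] [-0.248  0.405  1.578  0.     1.162  0.237]
shift [ 0.8  5.9 65. ] rot [array([-0.004,  0.001, -0.   ]), array([1.000e-03, 6.000e-03, 3.141e+00])] q6 0.237
```

View pics/c1.png

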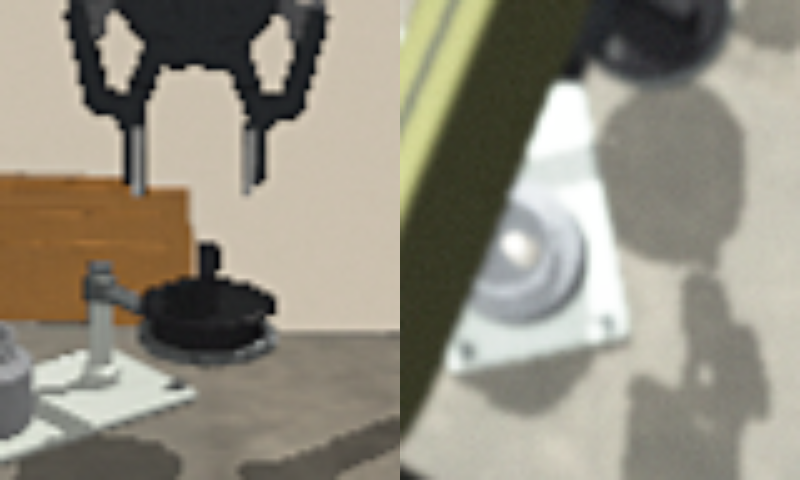

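The bolt is in the pot (bright spot at top crop (517,247)). The rib sits about 6 mm along tool +y, as computed. Descend and grip the rib.

Emit:
{"method": "send_rows", "body": {"moves": [1,6,10,0,0,0,50,1,6,25,0,0,0,50,1,6,40,0,0,0,50,1,6,50,0,0,0,50,1,6,55,0,0,0,40,1,6,55,0,0,0,30,1,6,55,0,0,0,20,1,6,55,0,0,0,10,1,6,55,0,0,0,8,1,6,55,0,0,0,8], "force": 25}}

```text
time: 6.23
eef_pos: [0.5918, -0.1071, 0.1169]
ee_rot: [0.0, 0.856, 0.517, 0.001]
force: [0.8, 1.4, -0.0]
grip_width: 0.0113
grasp_force: 26.8
```

```bash
python3 -c "
from h import *
s=r.observe();print(s['eef_pos'],s['joints'].round(3),s['grip_width'],s['grasp_force'],s['force'],s['wrist_torque'])
M=R.from_quat(s['ee_rot'],scalar_first=True)
y=M.as_matrix()[:,1];yaw=np.arctan2(y[1],y[0]);print('yaw',yaw)
P=np.array([.5685,-.0205,s['eef_pos'][2]]);e=s['eef_pos'];print('rad',np.linalg.norm((e-P)[:2]),'arm',np.arctan2(*(e-P)[[1,0]]))
c=e
for a in np.arange(0,1.7,.1):
  q=R.from_euler('z',-a).apply(c-P)+P; print(a.round(2),np.round(M.inv().apply(q-e)*1000,1))
"
```

```text
[ 0.59175151 -0.10713625  0.11694365] [-2.500e-01  4.700e-01  1.623e+00  1.000e-03  1.047e+00  2.350e-01] 0.011289419469095785 26.786808371543884 [ 0.76369694  1.39748532 -0.04419717] [ 0.19987609 -0.02915205 -0.14230181]
yaw -0.4851680710774706
rad 0.08970213362543875 arm -1.3085942889797515
0.0 [0. 0. 0.]
0.1 [-5.8 -6.9 -0. ]
0.2 [-10.8 -14.3  -0. ]
0.3 [-15.1 -22.2  -0. ]
0.4 [-18.5 -30.4  -0. ]
0.5 [-21.2 -39.   -0.1]
0.6 [-22.9 -47.8  -0.1]
0.7 [-23.8 -56.7  -0.1]
0.8 [-23.8 -65.7  -0.1]
0.9 [-22.9 -74.6  -0.1]
1.0 [-21.1 -83.4  -0.1]
1.1 [-18.4 -92.   -0.1]
1.2 [-1.490e+01 -1.002e+02 -1.000e-01]
1.3 [-1.060e+01 -1.081e+02 -1.000e-01]
1.4 [-5.500e+00 -1.154e+02 -1.000e-01]
1.5 [ 3.000e-01 -1.223e+02 -1.000e-01]
1.6 [ 6.800e+00 -1.285e+02 -1.000e-01]
```

Emit:
{"method": "send_rows", "body": {"moves": [-2.9,-3.4,0,0,0,0.05,8,-5.8,-6.9,0,0,0,0.1,8,-10.8,-14.3,0,0,0,0.2,8,-15.1,-22.2,0,0,0,0.3,8,-18.5,-30.4,0,0,0,0.4,8,-21.2,-39,0,0,0,0.5,8,-22.9,-47.8,0,0,0,0.6,8,-23.8,-56.7,0,0,0,0.7,8,-23.8,-65.7,0,0,0,0.8,8,-23.8,-65.7,0,0,0,0.8,8]}}

```text
time: 7.07
eef_pos: [0.5215, -0.0962, 0.1169]
ee_rot: [-0.001, 0.99, 0.14, 0.001]
force: [2.4, 4.4, -2.7]
grip_width: 0.0115
grasp_force: 26.5
```

```bash
cat > sw.py <<'E'
from h import *
s=r.observe();print(s['eef_pos'],s['joints'].round(3),s['grip_width'],s['grasp_force'],s['force'].round(1),s['wrist_torque'].round(2))
M=R.from_quat(s['ee_rot'],scalar_first=True)
y=M.as_matrix()[:,1];print('yaw',np.arctan2(y[1],y[0]))
e=s['eef_pos'];P=np.array([.5685,-.0205,e[2]])
print('rad',np.linalg.norm((e-P)[:2]),'arm',np.arctan2(*(e-P)[[1,0]]))
for a in np.arange(0,1.,.1):
  q=R.from_euler('z',-a).apply(e-P)+P; print(a.round(2),np.round(M.inv().apply(q-e)*1000,1))
E
python3 sw.py
```

```text
[ 0.52147444 -0.0962337   0.11690539] [-0.263  0.389  1.779  0.002  0.974  1.024] 0.011470313854061567 26.5255469083786 [ 2.4  4.4 -2.7] [ 0.64 -0.24 -0.  ]
yaw -1.2891718411296795
rad 0.08914592938306636 arm -2.126465701862405
0.0 [0. 0. 0.]
0.1 [-5.6 -6.9  0. ]
0.2 [-10.5 -14.3   0. ]
0.3 [-14.7 -22.2   0. ]
0.4 [-18.  -30.5   0. ]
0.5 [-20.5 -39.1   0. ]
0.6 [-22.1 -47.8   0. ]
0.7 [-22.9 -56.7   0. ]
0.8 [-22.7 -65.6   0.1]
0.9 [-21.7 -74.5   0.1]
```

Emit:
{"method": "send_rows", "body": {"moves": [-2.9,-3.4,0,0,0,0.05,8,-5.6,-6.9,0,0,0,0.1,8,-10.5,-14.3,0,0,0,0.2,8,-14.7,-22.2,0,0,0,0.3,8,-18,-30.5,0,0,0,0.4,8,-20.5,-39.1,0,0,0,0.5,8,-22.1,-47.8,0,0,0,0.6,8,-22.9,-56.7,0,0,0,0.7,8,-22.8,-64,0,0,0,0.78,8,-22.8,-64,0,0,0,0.78,8]}}

```text
time: 7.9
eef_pos: [0.481, -0.0422, 0.1167]
ee_rot: [0.0, 0.97, -0.245, -0.001]
force: [-2.3, -0.6, 2.0]
grip_width: 0.011
grasp_force: 27.0
```

```bash
python3 sw.py
```

```text
[ 0.48099807 -0.04224833  0.11665122] [-1.750e-01  3.360e-01  1.876e+00 -1.000e-03  9.310e-01  1.891e+00] 0.010994757075419278 27.03082501888275 [-2.3 -0.6  2. ] [-0.05  0.52 -0.03]
yaw -2.0650785034876336
rad 0.09016416746807544 arm -2.8979821479403
0.0 [0. 0. 0.]
0.1 [-5.7 -7.  -0. ]
0.2 [-10.7 -14.5  -0. ]
0.3 [-14.9 -22.4  -0. ]
0.4 [-18.4 -30.8  -0. ]
0.5 [-20.9 -39.4  -0. ]
0.6 [-22.6 -48.3  -0. ]
0.7 [-23.4 -57.2  -0. ]
0.8 [-23.3 -66.3  -0. ]
0.9 [-22.3 -75.2  -0. ]
```

Emit:
{"method": "send_rows", "body": {"moves": [-1.1,-1.4,0,0,0,0.02,8,-2.2,-2.8,0,0,0,0.04,8,-2.8,-3.5,0,0,0,0.05,8,-3.4,-4.2,0,0,0,0.06,8,-3.9,-4.8,0,0,0,0.06,8,-4.4,-5.4,0,0,0,0.06,8,-4.4,-5.4,0,0,0,0.06,8,-4.4,-5.4,0,0,0,0.06,8,-4.4,-5.4,0,0,0,0.06,8,-4.4,-5.4,0,0,0,0.06,8]}}

```text
time: 8.73
eef_pos: [0.4798, -0.0368, 0.1165]
ee_rot: [0.001, 0.962, -0.273, -0.001]
force: [-5.2, -2.6, 4.3]
grip_width: 0.0113
grasp_force: 27.6
```

```bash
python3 sw.py | head -4
```

```text
[ 0.47976036 -0.03677112  0.11652776] [-0.163  0.334  1.879 -0.002  0.93   1.962] 0.011316433743495646 27.580399811267853 [-5.2 -2.6  4.3] [-0.5   0.94 -0.08]
yaw -2.1242408250942892
rad 0.09021903273005721 arm -2.9602490123498137
0.0 [0. 0. 0.]
```

Emit:
{"method": "send_rows", "body": {"moves": [-0.6,-0.8,0,0,0,0,8,-1.3,-1.5,0,0,0,0,8,-1.9,-2.3,0,0,0,0,8,-2.5,-3,0,0,0,0,8,-2.5,-3,0,0,0,0,8,-2.5,-3,0,0,0,0,8,-2.5,-3,0,0,0,0,8,-2.5,-3,0,0,0,0,8,-2.5,-3,0,0,0,0,8,-2.5,-3,0,0,0,0,8]}}

```text
time: 9.57
eef_pos: [0.4791, -0.0336, 0.1167]
ee_rot: [0.001, 0.962, -0.273, -0.001]
force: [-6.4, -5.2, 6.5]
grip_width: 0.011
grasp_force: 27.7
```

```bash
python3 sw.py | head -4
```

```text
[ 0.47908676 -0.03361942  0.116661  ] [-0.156  0.333  1.881 -0.003  0.929  1.97 ] 0.011022168321725031 27.740541994571686 [-6.4 -5.2  6.5] [-0.92  1.1  -0.13]
yaw -2.123786370936206
rad 0.09037060679135386 arm -2.9959043064867235
0.0 [0. 0. 0.]
```

Emit:
{"method": "send_rows", "body": {"moves": [-0.6,-0.8,0,0,0,0.02,8,-1.3,-1.5,0,0,0,0.03,8,-1.9,-2.3,0,0,0,0.04,8,-2.5,-3,0,0,0,0.05,8,-2.5,-3,0,0,0,0.05,8,-2.5,-3,0,0,0,0.05,8,-2.5,-3,0,0,0,0.05,8,-2.5,-3,0,0,0,0.05,8,-2.5,-3,0,0,0,0.05,8,-2.5,-3,0,0,0,0.05,8]}}

```text
time: 10.4
eef_pos: [0.4791, -0.0328, 0.1165]
ee_rot: [0.004, 0.955, -0.296, 0.0]
force: [-6.1, -16.4, 3.0]
grip_width: 0.0114
grasp_force: 27.3
```

```bash
python3 sw.py | head -4
```

```text
[ 0.47913219 -0.03277012  0.11651972] [-0.15   0.333  1.882 -0.01   0.927  2.027] 0.01140477401056864 27.29341596364975 [ -6.1 -16.4   3. ] [-2.85  1.06 -0.04]
yaw -2.171712894055477
rad 0.09020621136812722 arm -3.005146626392772
0.0 [0. 0. 0.]
```

The force has risen to 16 N with no further travel, so the arm is on its end stop. Now regrasp: open, lift, turn back a half turn.

Emit:
{"method": "send_rows", "body": {"moves": [0.6,0.8,0,0,0,0,8,1.2,1.5,0,0,0,0,20,1.2,1.5,0,0,0,0,40,1.2,1.5,0,0,0,0,50,1.2,1.5,-10,0,0,0,50,1.2,1.5,-25,0,0,0,50,1.2,1.5,-40,0,0,-0.1,50,1.2,1.5,-40,0,0,-0.22,50,1.2,1.5,-40,0,0,-0.34,50,1.2,1.5,-40,0,0,-0.44,50]}}

```text
time: 11.23
eef_pos: [0.4809, -0.0297, 0.1569]
ee_rot: [-0.0, 0.997, -0.079, 0.001]
force: [-0.2, 0.0, 0.4]
grip_width: 0.05
grasp_force: 0.0
```

Emit:
{"method": "send_rows", "body": {"moves": [0,0,0,0,0,-0.12,50,0,0,0,0,0,-0.24,50,0,0,0,0,0,-0.36,50,0,0,0,0,0,-0.48,50,0,0,0,0,0,-0.6,50,0,0,0,0,0,-0.72,50,0,0,0,0,0,-0.84,50,0,0,0,0,0,-0.96,50,0,0,0,0,0,-1.08,50,0,0,0,0,0,-1.2,50]}}

```text
time: 12.07
eef_pos: [0.4806, -0.0297, 0.1564]
ee_rot: [0.0, 0.867, 0.498, 0.001]
force: [0.2, -0.2, 0.8]
grip_width: 0.0502
grasp_force: 0.0
```

Emit:
{"method": "send_rows", "body": {"moves": [0,0,0,0,0,-0.12,50,0,0,0,0,0,-0.24,50,0,0,0,0,0,-0.36,50,0,0,0,0,0,-0.48,50,0,0,0,0,0,-0.6,50,0,0,0,0,0,-0.72,50,0,0,0,0,0,-0.84,50,0,0,0,0,0,-0.96,50,0,0,0,0,0,-1.08,50,0,0,0,0,0,-1.2,50]}}

```text
time: 12.9
eef_pos: [0.4806, -0.0297, 0.1564]
ee_rot: [0.0, 0.435, 0.901, 0.0]
force: [0.2, -0.1, -0.7]
grip_width: 0.0502
grasp_force: 0.0
```

```bash
python3 -c "
from h import *
a=vision.capture('scene');b=vision.capture('top')
u=w2p('scene',[.48,-.034,.12]).astype(int);v=w2p('top',[.481,-.037,.06]).astype(int);print(u,v)
o=np.zeros((480,800,3),np.uint8);o[:,:400]=cv2.resize(a[u[1]-48:u[1]+48,u[0]-40:u[0]+40],None,fx=5,fy=5);o[:,400:]=cv2.resize(b[v[1]-48:v[1]+48,v[0]-40:v[0]+40],None,fx=5,fy=5)
cv2.imwrite('pics/d1.png',o)
s=r.observe();print(s['eef_pos'],s['joints'].round(3),s['force'])
plan([.479,-.034,.1165],-2.15+np.pi)"
```

```text
[281 170] [229 220]
[ 0.48049982 -0.02971989  0.15641118] [-1.500e-01  2.790e-01  1.832e+00  1.000e-03  1.029e+00 -8.160e-01] [ 0.03685613 -0.1003416   0.55641783]
shift [-2.4 -3.9 39.9] rot [array([ 0.001,  0.001, -0.326]), array([ 1.000e-03, -1.000e-03,  2.816e+00])] q6 -0.816
```

View pics/d1.png

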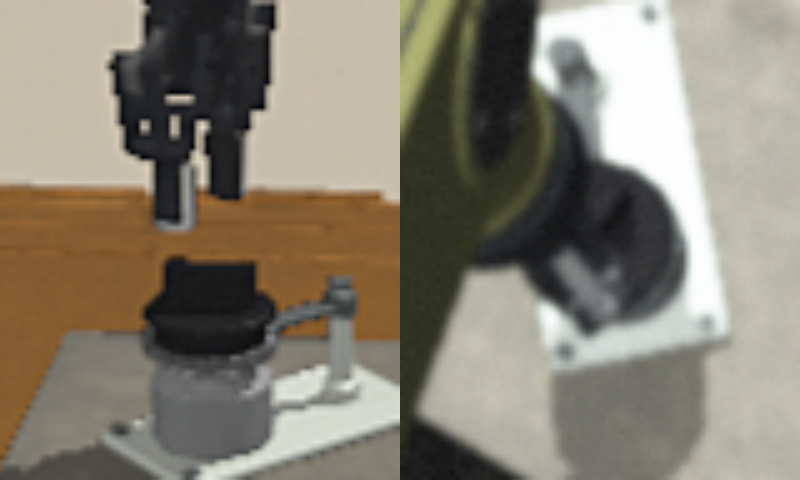

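The cap sits over the pot, arm home. Lower onto the rib and grip.

Emit:
{"method": "send_rows", "body": {"moves": [-1,-2,0,0,0,-0.1,50,-2.4,-3.9,0,0,0,-0.2,50,-2.4,-3.9,5,0,0,-0.326,50,-2.4,-3.9,20,0,0,-0.326,50,-2.4,-3.9,35,0,0,-0.326,50,-2.4,-3.9,40,0,0,-0.326,40,-2.4,-3.9,40,0,0,-0.326,20,-2.4,-3.9,40,0,0,-0.326,8,-2.4,-3.9,40,0,0,-0.326,8,-2.4,-3.9,40,0,0,-0.326,8], "force": 40}}

```text
time: 13.83
eef_pos: [0.4789, -0.0344, 0.1168]
ee_rot: [0.001, 0.286, 0.958, 0.0]
force: [-0.3, 1.5, -2.9]
grip_width: 0.0107
grasp_force: 42.4
```

```bash
python3 sw.py | head -4
```

```text
[ 0.47891994 -0.03438973  0.11683193] [-0.16   0.331  1.884  0.     0.925 -1.15 ] 0.01070835404270869 42.431039214134216 [-0.3  1.5 -2.9] [ 0.04 -0.08 -0.02]
yaw 0.9903714421128168
rad 0.0906504951236539 arm -2.9877638076760977
0.0 [0. 0. 0.]
```

Emit:
{"method": "send_rows", "body": {"moves": [0,0,0.4,0,0,0.1,8,0,0,0.9,0,0,0.2,8,0,0,1.4,0,0,0.3,8,0,0,1.8,0,0,0.4,8,0,0,2.3,0,0,0.5,8,0,0,2.8,0,0,0.6,8,0,0,3.2,0,0,0.7,8,0,0,3.7,0,0,0.8,8,0,0,4.1,0,0,0.9,8,0,0,4.6,0,0,1.0,8]}}

```text
time: 14.67
eef_pos: [0.4817, -0.0337, 0.1123]
ee_rot: [0.002, 0.712, 0.702, 0.003]
force: [7.6, 3.1, -8.5]
grip_width: 0.011
grasp_force: 41.7
```

```bash
python3 sw.py | head -4
```

```text
[ 0.48174567 -0.03373734  0.11233628] [-0.159  0.339  1.887  0.003  0.909 -0.146] 0.011017224682145615 41.713741421699524 [ 7.6  3.1 -8.5] [ 0.7  -1.01  0.16]
yaw -0.014908693681177271
rad 0.08775842164625891 arm -2.990176354823204
0.0 [0. 0. 0.]
```

Emit:
{"method": "send_rows", "body": {"moves": [0,0,0.5,0,0,0.1,8,0,0,1.0,0,0,0.2,8,0,0,1.5,0,0,0.3,8,0,0,2.0,0,0,0.4,8,0,0,2.5,0,0,0.5,8,0,0,3.0,0,0,0.6,8,0,0,3.5,0,0,0.7,8,0,0,4.0,0,0,0.8,8,0,0,4.5,0,0,0.9,8,0,0,5,0,0,1.0,8]}}

```text
time: 15.5
eef_pos: [0.4843, -0.0344, 0.1078]
ee_rot: [0.002, 0.962, 0.274, 0.006]
force: [11.1, 2.2, -10.0]
grip_width: 0.0106
grasp_force: 41.5
```

```bash
python3 sw.py | head -4
```

```text
[ 0.48430378 -0.03440376  0.10784431] [-0.159  0.346  1.89   0.002  0.893  0.854] 0.010560889759375887 41.50238335132599 [ 11.1   2.2 -10. ] [ 0.45 -1.6   0.16]
yaw -1.014905400099996
rad 0.08533649718605364 arm -2.977934462306228
0.0 [0. 0. 0.]
```

Emit:
{"method": "send_rows", "body": {"moves": [0,0,0.5,0,0,0.1,8,0,0,1.0,0,0,0.2,8,0,0,1.4,0,0,0.28,8,0,0,1.7,0,0,0.34,8,0,0,1.9,0,0,0.39,8,0,0,2,0,0,0.42,8,0,0,2,0,0,0.45,8,0,0,2,0,0,0.47,8,0,0,2,0,0,0.47,8,0,0,2,0,0,0.47,8]}}

```text
time: 16.33
eef_pos: [0.4847, -0.035, 0.1063]
ee_rot: [0.001, 0.999, 0.048, 0.006]
force: [10.1, 1.4, -8.4]
grip_width: 0.0111
grasp_force: 65.6
```

```bash
python3 sw.py | head -4
```

```text
[ 0.48472578 -0.03504601  0.10628167] [-0.159  0.349  1.892 -0.     0.888  1.316] 0.011129519335240513 65.55268191732466 [10.1  1.4 -8.4] [ 0.25 -1.61  1.65]
yaw -1.4747659431208464
rad 0.08502768491178693 arm -2.9696731653737642
0.0 [0. 0. 0.]
```

Reaction moment about z has jumped to 1.65 N m, so the cap is at its stop. Release and lift.

Emit:
{"method": "send_rows", "body": {"moves": [0,0,0,0,0,-0.05,8,0,0,0,0,0,-0.05,20,0,0,0,0,0,-0.05,35,0,0,0,0,0,-0.05,45,0,0,0,0,0,-0.05,45,0,0,-10,0,0,-0.05,45,0,0,-35,0,0,-0.05,45,0,0,-70,0,0,-0.05,45,0,0,-110,0,0,-0.05,45,0,0,-110,0,0,-0.05,45]}}

```text
time: 17.17
eef_pos: [0.4824, -0.0351, 0.2216]
ee_rot: [0.001, 0.997, 0.071, 0.006]
force: [1.6, -0.1, 0.1]
grip_width: 0.0448
grasp_force: 0.0
```

Emit:
{"method": "send_rows", "body": {"moves": [0,20,0,0,0,0,45,0,50,0,0,0,0,45,0,80,0,0,0,0,45,0,110,0,0,0,0,45,0,140,0,0,0,0,45,0,170,0,0,0,0,45,0,200,0,0,0,0,45,0,220,0,0,0,0,45,0,220,0,0,0,0,45,0,220,0,0,0,0,45]}}

```text
time: 18.0
eef_pos: [0.5089, -0.253, 0.2142]
ee_rot: [-0.0, 0.998, 0.069, -0.0]
force: [-0.5, 0.3, 0.6]
grip_width: 0.0447
grasp_force: 0.0
```

```bash
python3 -c "
from h import *
a=vision.capture('scene');b=vision.capture('top')
u=w2p('scene',[.52,-.034,.09]).astype(int);v=w2p('top',[.52,-.037,.06]).astype(int);print(u,v)
o=np.zeros((480,800,3),np.uint8);o[:,:400]=cv2.resize(a[u[1]-48:u[1]+48,u[0]-40:u[0]+40],None,fx=5,fy=5);o[:,400:]=cv2.resize(b[v[1]-48:v[1]+48,v[0]-40:v[0]+40],None,fx=5,fy=5)
cv2.imwrite('pics/e1.png',o)
s=r.observe();print(s['eef_pos'],s['force'])"
```

```text
[294 178] [230 204]
[ 0.50860995 -0.25123566  0.21433358] [-0.5466758   0.28889493 -0.27969941]
```

View pics/e1.png

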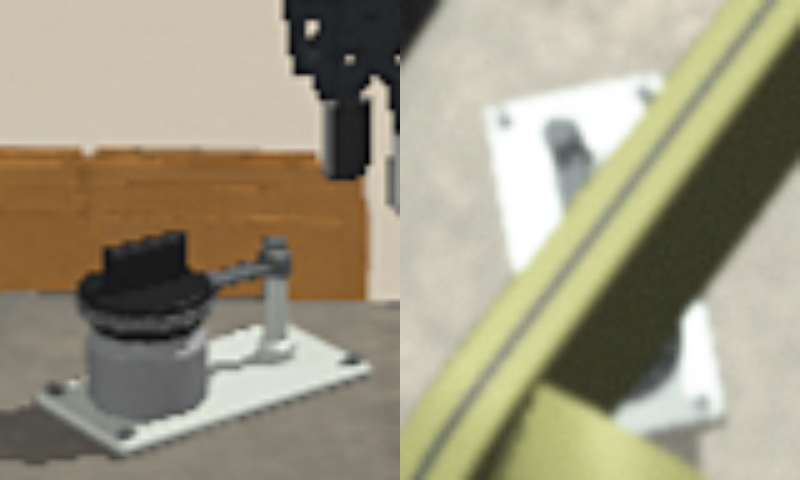

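The scene crop shows the cap lowered onto the neck, its rib in line with the arm, and the gripper clear.

```bash
python3 -c "
from plant import r
print(r.hand_in())"
```

```text
the job is handed in; nothing more can be done
None
```

The bolt is in the pot, the cap is swung home and screwed down to its stop, the gripper is clear, and the job was handed in at about 18 s; the hand-in returned no verdict.

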